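# Get the vial rack out from behind the solvent bottles and load it in the sampler tray

### The job

The vial rack boxed in by three bottles in the grey solvent tray is due on the black autosampler tray. Stand all three bottles upright in the empty steel side tray first, then lift the rack out and seat it flat in the autosampler tray's empty bay, and after that put every bottle back on the very spot in the solvent tray where it stood at the start. Set things down rather than dropping them, keep them upright, and leave the rack already loaded, the beaker and the carton alone.

Things in the scene. Friction and masses are not known exactly. Their poses are not given: they have to be found in the camera images.
- rack: Vial rack to fetch: black block 56 x 56 mm, 40 mm high, with 16 fixed blue-capped vials (50 x 50 mm group) rising to 53 mm; 140 g. Origin: centre of underside; z up, x and y along its sides. Starts midway along the solvent tray's far side, 7 mm from the far wall, a bottle 3 to 12 mm off each other side. Grip the block across two sides (e.g. the tray's +y and -y) about 30 mm above its underside.
- tall_bottle: Tall round amber glass bottle with a paper label and a black screw cap, 125 mm high in all; body 60 mm in diameter up to 74 mm, then tapering to a 24 mm neck; cap 30 mm in diameter, from 105 to 125 mm above the underside (grip it there). About 360 g. Origin: centre of its underside, z up.
- short_bottle: Short round clear glass bottle with a wide blue screw cap, 100 mm high in all; body 56 mm in diameter up to 58 mm, then narrowing to 40 mm; cap 52 mm in diameter, from 76 to 100 mm above the underside (grip it there). About 240 g. Origin: centre of its underside, z up.
- square_bottle: White plastic bottle with a square body 58 x 58 mm up to 82 mm, then narrowing; round white screw cap 40 mm in diameter, from 95 to 115 mm above the underside (grip it there). About 300 g. Origin: centre of its underside, z up, x and y along the sides of the body.
- solvent_tray: Light grey plastic tray, fixed, 160 (x) by 232 mm (y) outside; walls 28 mm high, 4 thick; inner floor 4 mm up. Origin: centre of underside; +x to its far side. The rack stands at x 41, y 0 mm; the bottles on three flush dark pads 66 mm across at x -25, y 0; x 41, y 66; x 41, y -66 (up to 3 mm off centre). Which bottle has which pad varies.
- side_tray: Empty steel tray, fixed, outside 190 mm (its x) by 220 mm (its y), walls 20 mm high and 4 mm thick, inner floor 4 mm above the bench: room to stand the three bottles meanwhile. Origin: centre of its underside, x and y along its sides.
- sampler_tray: Black autosampler tray, fixed, 84 mm (x) by 176 mm (y), at any heading. Two bays 72 x 72 mm: at y +46 mm (empty, the target) and y -46 mm (holds the loaded rack). Bay floors 6 mm above the bench, rims round the bays 8 mm higher than the floors; rib between the bays 20 mm wide. Origin: centre of its underside.
- loaded_rack: A second vial rack, same as the first, already standing in the sampler tray's other bay. Leave it. Origin: centre of its underside.
- beaker: White porcelain beaker 56 mm across the rim and 60 mm high on the bench between the robot and the trays. Leave it. Origin: centre of its underside.
- carton: Small cardboard carton 45 x 80 mm and 36 mm high on the bench beyond the trays. Leave it. Origin: centre of its underside.

How it is judged:
By the outcome, as a careful person would: the job done as asked, in the order asked, and still so for the second after the job is handed in, with the robot touching nothing.
It also fails if it takes over 147 s, if anything falls off the work surface, if the arm or the gripper's body presses on something with over 40 N, if the wrist force passes 120 N, or if a joint passes its speed limit or range.

### The arm

A 7-joint arm with a two-finger parallel gripper is mounted at the origin on the work surface. World frame = base frame: x ahead of the robot, y to its left, z up, the work surface at z = 0. Lengths are in m, angles in rad, forces in N, time in s.
With the tool pointing down it reaches from about 0.425 to 0.875 m from the base axis. Payload 4.7 kg.
Tool frame: the origin (TCP) lies at the very end of the fingers, on their centre line; the grasp point (between the pads) lies manip.tcp_to_grasp behind it (manip.tcp_to_grasp is the distance from the TCP to the grasp point, in m); z points along the fingers, y is the line along which they close (so a half turn about z gives the same grasp; the last joint's range is limited). The gripper opens to 87 mm and grips with 3 to 60 N. Pads are 19 mm wide; open, the fingers measure 117 mm over their backs; the gripper's body (75 mm by 190 mm) begins 51 mm behind the grasp point.
Start: joints at [-1.133, 0.321, -0.07, 1.45, 0.023, 1.371, -0.057], TCP at [0.267, 0.593, 0.223] pointing down, gripper open.
Joint ranges: [-2.86, 2.86], [-0.3, 2.09], [-1.38, 1.24], [0.06, 2.45], [-1.56, 4.7], [0.09, 2.05], [-2.69, 2.69]. Speed limits (rad/s): [2.57, 2.57, 3.14, 3.14, 3.14, 3.14, 3.14].

### API

Orientations are given as a unit quaternion [w, x, y, z].
In Python, from bench import manip, vision gives the robot as it stands.
- The arm moves only by the tool servo_tool, never from a script. Its argument "moves" is a list of rows, each a list of 7 numbers: the shift along the tool's x, y, z in m, then the turn, a rotation vector about the tool's x, y, z in rad, then the closure, from 0 (fully open) to 1 (shut). A call has exactly 8 rows; each row is the pose to reach, as a shift and turn from the pose commanded when the call began, along the tool's axes at that moment; what a row does not reach only later rows make up. A row lasts 1/8 s, in which the tool goes at most 62.5 mm and 10.7 degrees, less where a joint would pass 70% of its speed; a pose out of reach is approached as far as the arm can. A call with a gripper value outside its range is refused whole. The fingers move at their own pace and stop on an object; "grip_force" is the grip in N (left out, the last holds). Time passes only in rows, so rows that repeat a pose let the fingers close, or fill a call up. It gives the time, the measured TCP pose, the force, the opening and the grip force at its end, in the units of the state.
- manip.get_state(): the state, without advancing time (a new reading comes with each control period).
- vision.grab_frame(name): name is "side" or "top" or "wrist"; returns a dict with "color" (480x640x3 uint8, blue, green, red), "depth" (480x640 float32, m along the optical axis (not along the pixel's ray), 0 where there is no reading), "K" (3x3 intrinsics, pixels), "T" (4x4, takes a point from camera to world coordinates); the wrist camera has in their place "tool_from_camera" (4x4, takes a point from camera to tool coordinates, whose origin is the TCP and whose axes are the flange's). Camera axes: x right, y up, looking along -z (the intrinsics and any distortion apply to the point x, -y, -z); pixel columns grow to the right and rows downward; lengths in m; the calibration is good to about 2 mm. A picture is of the moment at which its call begins: read the wrist's pose just before it.
- manip.close_job(): hands the job in; it is judged then, once.
Trained networks look in the newest picture that a camera, given by its name, has taken for a name from the list of things; names that differ only in an ending like _2 or _b are one class to them, and where a whole thing is asked for, a point or a joint stands for the part that bears it (a point fixed in the world has none). Each returns a list of dicts, best first, with "score" (0 to 1); they miss things now and then, are a little off and sometimes report something else, mostly with a low value. They report only what shows in the picture. A call takes as long as a camera call.
- vision.look_for(camera, query): "centre" ([x, y, z] in m, in world coordinates, good to about 4 mm: the middle of the surface that is visible of it).
- vision.cut_out(camera, query): "pixels" (480x640 bool, what is visible of it).
- vision.pinpoint(camera, query): "centre" ([x, y, z] in m, in world coordinates, good to about 4 mm: a listed point, or the origin of a listed thing).
The state is a dict: "time_s": time; "joints": joint angles; "qd": joint speeds; "tau": joint torques, N m; "eef_pos": TCP position; "tool_rot": TCP orientation; "ft_force": force on the tool from outside, world axes, zero at the start; "wrist_torque": the same for the moment, N m; "finger_gap": finger opening in m; "grasp_force": force on a finger pad.
Only numpy, scipy, OpenCV 4.12 (cv2) and the standard library are available. Lean on these libraries where they do the work, as an engineer would, in place of code of your own. Each camera call takes 0.05 s, during which the arm holds its last target. There are 200 camera calls.

## Working session

There is one attempt and no reset: what is moved stays moved. The work goes in short steps, Python scripts to look and compute and a tool call to move; the robot and the scene stay as the last step left them, time stands still between calls to the robot, and variables do not carry over. Pictures are saved under pics/ and viewed, at most 14 in all, crops included, and the job is handed in when it is done.

Besides the shell and the picture viewer there is one more tool, called after "Request:" as name([rows], argument=value, ...), one row to a line, values as JSON. servo_tool: Moves the arm, as the interface text tells. Its arguments: {"type":"object","properties":{"moves":{"type":"array"},"grip_force":{"type":"number"}},"required":["moves"]}

```bash
mkdir -p pics; ls; cat > h.py <<'E'
import numpy as np, cv2
from bench import manip, vision
from scipy.spatial.transform import Rotation as R
def cloud(f,T=None):
    d=f["depth"];K=f["K"];v,u=np.mgrid[:480,:640]
    P=np.stack([(u-K[0,2])/K[0,0]*d,-(v-K[1,2])/K[1,1]*d,-d],-1)
    T=f["T"] if T is None else T
    return P@T[:3,:3].T+T[:3,3]
def rot(s): q=s["tool_rot"]; return R.from_quat([q[1],q[2],q[3],q[0]])
E
python3 - <<'E'
from h import *
s=manip.get_state();print({k:np.round(v,3).tolist() for k,v in s.items()},manip.tcp_to_grasp)
print(rot(s).as_matrix().round(3))
for c in("top","side"):
    f=vision.grab_frame(c);cv2.imwrite(f"pics/{c}0.png",f["color"]);np.savez(f"{c}0.npz",**{k:v for k,v in f.items() if isinstance(v,np.ndarray)})
    print(c,{k:np.round(v,3).tolist() for k,v in f.items() if k not in("color","depth")})
    for n in["rack","tall_bottle","short_bottle","square_bottle","solvent_tray","side_tray","sampler_tray","loaded_rack","beaker","carton"]:
        print(n,[(np.round(r["centre"],3).tolist(),round(r["score"],2)) for r in vision.pinpoint(c,n)[:3]])
E
```

```text
pics
{'time_s': 0.0, 'joints': [-1.133, 0.322, -0.07, 1.452, 0.023, 1.371, -0.057], 'qd': [0.001, 0.001, -0.001, 0.0, 0.0, 0.001, 0.0], 'tau': [0.001, -49.128, -0.403, -31.252, -0.064, 0.044, 0.0], 'eef_pos': [0.267, 0.592, 0.221], 'tool_rot': [-0.0, 0.21, 0.978, -0.001], 'ft_force': [-0.285, 0.524, -0.13], 'wrist_torque': [-0.022, -0.055, 0.029], 'grasp_force': 0.0, 'finger_gap': 0.087} 0.0187
[[-0.912  0.411 -0.001]
 [ 0.411  0.912 -0.002]
 [-0.    -0.002 -1.   ]]
top {'K': [[554.989, 0.0, 319.327], [0.0, 554.989, 238.19], [0.0, 0.0, 1.0]], 'T': [[-0.0, 0.984, -0.18, 0.321], [-1.0, -0.002, -0.011, -0.006], [-0.011, 0.18, 0.984, 1.353], [0.0, 0.0, 0.0, 1.0]]}
rack [([0.538, 0.317, 0.003], 0.96)]
tall_bottle [([0.476, 0.324, 0.004], 0.83)]
short_bottle [([0.544, 0.255, 0.004], 0.63)]
square_bottle [([0.536, 0.388, 0.002], 0.75)]
solvent_tray [([0.498, 0.321, -0.0], 0.8), ([0.618, 0.001, 0.002], 0.17)]
side_tray [([0.495, -0.306, 0.002], 0.89)]
sampler_tray [([0.573, 0.006, -0.002], 0.65)]
loaded_rack [([0.618, 0.001, 0.004], 0.91)]
beaker [([0.387, -0.032, -0.001], 0.95), ([0.57, 0.004, -0.003], 0.16)]
carton [([0.77, 0.059, -0.001], 0.71)]
side {'K': [[494.603, 0.0, 326.654], [0.0, 494.603, 232.895], [0.0, 0.0, 1.0]], 'T': [[0.97, 0.127, -0.205, 0.381], [-0.242, 0.518, -0.821, -0.823], [0.002, 0.846, 0.533, 0.572], [0.0, 0.0, 0.0, 1.0]]}
rack [([0.543, 0.321, 0.005], 0.6)]
tall_bottle [([0.478, 0.319, 0.003], 0.77)]
short_bottle []
square_bottle [([0.54, 0.391, 0.001], 0.71)]
solvent_tray [([0.498, 0.323, 0.004], 0.62)]
side_tray [([0.493, -0.306, 0.001], 0.73), ([0.616, -0.003, 0.008], 0.42)]
sampler_tray [([0.575, 0.005, 0.002], 0.96), ([0.545, 0.26, 0.002], 0.21)]
loaded_rack [([0.615, 0.001, 0.008], 0.8), ([0.387, -0.03, 0.001], 0.44)]
beaker [([0.388, -0.029, -0.002], 0.62)]
carton [([0.775, 0.057, -0.003], 0.68)]
```

View pics/top0.png

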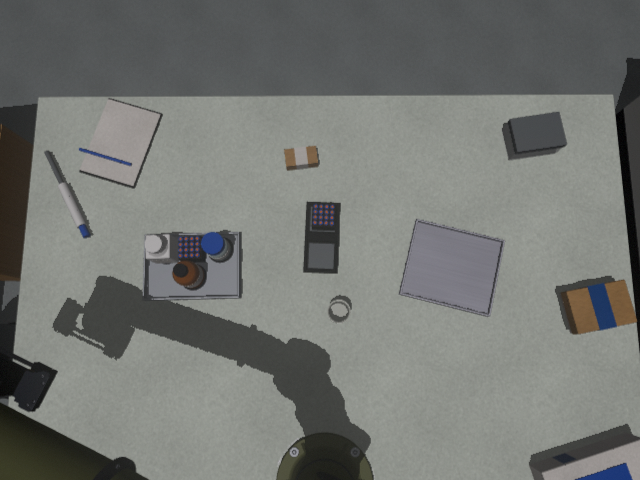

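```bash
python3 - <<'E'
from h import *
f=dict(np.load("top0.npz"));P=cloud(f).reshape(-1,3);C=f["color"].reshape(-1,3)
def rect(m,n):
    p=P[m];print(n,len(p),"meanxy",p[:,:2].mean(0).round(4),"z",np.median(p[:,2]).round(4),end=' ')
    img=np.zeros((1000,1000),np.uint8);q=((p[:,:2]-[.1,-.5])*1000).round().astype(int);q=q[(q>=0).all(1)&(q<1000).all(1)]
    r=cv2.minAreaRect((p[:,:2]*1000).astype(np.float32));print(np.round(r[0],1),np.round(r[1],1),round(r[2],1))
def near(x,y,r): return np.hypot(P[:,0]-x,P[:,1]-y)<r
z=P[:,2]
rect(near(.476,.322,.02)&(z>.12),"tallcap")
rect(near(.544,.257,.035)&(z>.098),"shortcap")
rect(near(.538,.389,.025)&(z>.11),"sqcap")
rect(near(.538,.389,.05)&(z>.07)&(z<.092),"sqbody")
rect(near(.541,.319,.045)&(z>.05)&(z<.062),"rack vials")
rect(near(.541,.319,.042)&(z>.035)&(z<.062),"rack all")
rect(near(.498,.322,.16)&(z>.028)&(z<.036)&((abs(P[:,0]-.498)>.07)|(abs(P[:,1]-.322)>.1)),"solv rim")
rect(near(.494,-.306,.16)&(z>.015)&(z<.028),"side rim")
rect(near(.574,.005,.11)&(z>.010)&(z<.020),"sampler rim")
rect(near(.617,0,.045)&(z>.053)&(z<.068),"loaded vials")
E
```

```text
tallcap 153 meanxy [0.4747 0.3184] z 0.1289 [475.1 319. ] [29.9 28.4] 78.0
shortcap 398 meanxy [0.5398 0.2535] z 0.104 [540.1 253.9] [50.4 50.7] 35.3
sqcap 253 meanxy [0.5355 0.3834] z 0.119 [535.1 383.8] [38.8 38.6] 87.9
sqbody 342 meanxy [0.5304 0.3743] z 0.0855 [536.1 382.9] [59.2 58. ] 3.4
rack vials 350 meanxy [0.5386 0.3205] z 0.0564 [538.9 324.8] [51.1 64.3] 2.8
rack all 583 meanxy [0.5372 0.3197] z 0.0529 [539.  323.7] [56.9 67.3] 2.1
solv rim 251 meanxy [0.4894 0.3084] z 0.0298 [498.4 317.7] [160.  232.6] 1.3
side rim 654 meanxy [ 0.4941 -0.3189] z 0.0198 [ 495.7 -313. ] [221.5 191.4] 75.8
sampler rim 793 meanxy [0.5633 0.0029] z 0.014 [569.5  -3.9] [ 97.6 177.6] 87.5
loaded vials 307 meanxy [ 0.6156 -0.0016] z 0.0588 [615.2  -1.3] [50.3 51.9] 85.5
```

The top view shows the grey tray at left (px 145–240, 233–298) with the square bottle at (157,243), rack at (190,247), short at (214,244) and tall at (185,272). The sampler's empty bay is at (321,256), nearest the robot. The side tray at (452,267) is empty, and the beaker is at (340,307). I'll move above the solvent tray for a wrist look.

Request:
servo_tool([
  [-0.04, -0.02, -0.02, 0, 0, -0.05, 0],
  [-0.09, -0.045, -0.04, 0, 0, -0.12, 0],
  [-0.145, -0.07, -0.06, 0, 0, -0.2, 0],
  [-0.2, -0.095, -0.08, 0, 0, -0.28, 0],
  [-0.255, -0.12, -0.08, 0, 0, -0.36, 0],
  [-0.3, -0.142, -0.08, 0, 0, -0.424, 0],
  [-0.324, -0.152, -0.08, 0, 0, -0.424, 0],
  [-0.324, -0.152, -0.08, 0, 0, -0.424, 0],
])

```text
time_s: 2.1
eef_pos: [0.5019, 0.3182, 0.3026]
tool_rot: [0.0, 0.003, 1.0, -0.0]
ft_force: [-0.9, 1.3, 0.1]
finger_gap: 0.0872
grasp_force: 0.0
```

```bash
cat >> h.py <<'E'
def wrist(name):
    s=manip.get_state();T=np.eye(4);T[:3,:3]=rot(s).as_matrix();T[:3,3]=s["eef_pos"]
    f=vision.grab_frame("wrist");cv2.imwrite(f"pics/{name}.png",f["color"])
    return s,f,cloud(f,T@f["tool_from_camera"])
def rect(P,x,y,r,z0,z1,n,sq=0):
    d=(lambda p:np.maximum(abs(p[...,0]-x),abs(p[...,1]-y))) if sq else (lambda p:np.hypot(p[...,0]-x,p[...,1]-y))
    p=P[(d(P)<r)&(P[...,2]>z0)&(P[...,2]<z1)]
    if len(p)<10: print(n,len(p));return
    c,w,a=cv2.minAreaRect((p[:,:2]*1000).astype(np.float32))
    print(n,len(p),"z",np.median(p[:,2]).round(4),"ctr",np.round(c,1),"size",np.round(w,1),"ang",round(a,1))
E
python3 - <<'E'
from h import *
s,f,P=wrist("w1")
print(s["time_s"],s["eef_pos"],rot(s).as_matrix().round(3).tolist(),f["tool_from_camera"].round(3).tolist())
rect(P,.476,.32,.03,.12,.14,"tall");rect(P,.54,.254,.04,.095,.115,"short");rect(P,.535,.383,.03,.11,.13,"sq")
rect(P,.535,.383,.05,.075,.092,"sqbody");rect(P,.54,.32,.04,.05,.065,"vials");rect(P,.498,.32,.15,.028,.036,"rim")
E
```

```text
2.1 [0.50190862 0.31815575 0.30264952] [[-1.0, 0.005, 0.001], [0.005, 1.0, -0.001], [-0.001, -0.001, -1.0]] [[0.0, 0.957, 0.29, 0.081], [1.0, -0.0, 0.0, -0.0], [0.0, 0.29, -0.957, -0.162], [0.0, 0.0, 0.0, 1.0]]
tall 1011 z 0.1286 ctr [474.9 321.7] size [29.1 29.2] ang 79.5
short 2355 z 0.1035 ctr [539.9 256.5] size [51.2 51.1] ang 9.2
sq 1583 z 0.1184 ctr [535.3 386.6] size [39.7 40.1] ang 19.7
sqbody 1695 z 0.0854 ctr [535.5 386.9] size [58.3 58.3] ang 2.6
vials 1704 z 0.0564 ctr [538.7 319.5] size [51.1 77.2] ang 2.0
rim 800 z 0.0287 ctr [498.  320.3] size [159.3 231. ] ang 1.4
```

View pics/w1.png

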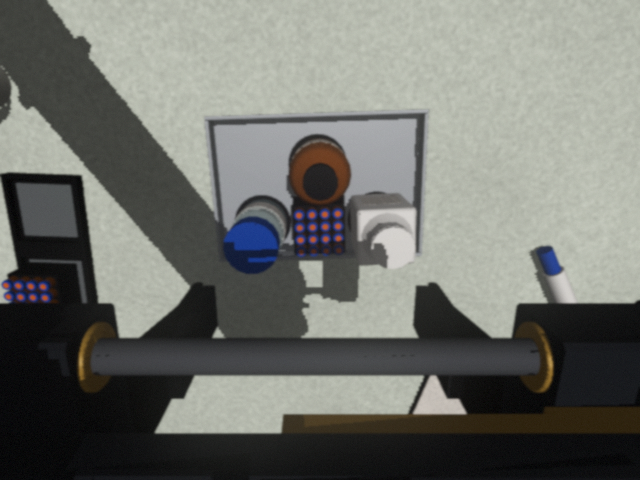

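The wrist view shows the tray with the tall cap at (320,181), short at (252,246), square at (393,246) and the rack at (319,230). I'll use the side camera to settle the 2.7 mm y difference between the top and wrist readings.

```bash
python3 - <<'E'
from h import *
P=cloud(dict(np.load("side0.npz")))
rect(P,.476,.32,.03,.122,.14,"tall");rect(P,.54,.256,.04,.098,.115,"short");rect(P,.535,.385,.03,.113,.13,"sq")
rect(P,.494,-.31,.16,.016,.03,"siderim");rect(P,.57,0,.12,.012,.02,"samp");rect(P,.616,0,.04,.054,.07,"loaded")
P=cloud(dict(np.load("top0.npz")));rect(P,.494,-.31,.16,.016,.03,"siderim");rect(P,.55,0,.07,.012,.02,"samp")
s,f,_=wrist("w1b");print(f["K"].round(1).tolist())
E
```

```text
tall 75 z 0.1284 ctr [474.7 320.4] size [29.1 28.7] ang 58.0
short 202 z 0.104 ctr [541.8 254.6] size [52.  49.7] ang 32.3
sq 106 z 0.1185 ctr [534.8 385.4] size [42.  38.3] ang 81.8
siderim 1593 z 0.0195 ctr [ 495.7 -310.6] size [222.6 190.2] ang 75.8
samp 706 z 0.0141 ctr [570.3   4.3] size [ 88.6 175.5] ang 86.9
loaded 320 z 0.0587 ctr [616.1   1.4] size [55.5 51.2] ang 87.9
siderim 616 z 0.0201 ctr [ 495.5 -313. ] size [221.5 191. ] ang 75.8
samp 427 z 0.015 ctr [546.1   3.9] size [ 83.7 125.7] ang 87.5
[[405.7, 0.0, 314.9], [0.0, 405.7, 238.5], [0.0, 0.0, 1.0]]
```

Request:
servo_tool([
  [0.01, 0.001, 0.03, 0, 0, 0, 0.3],
  [0.02, 0.002, 0.07, 0, 0, 0, 0.3],
  [0.027, 0.0026, 0.115, 0, 0, 0, 0.3],
  [0.027, 0.0026, 0.15, 0, 0, 0, 0.3],
  [0.027, 0.0026, 0.175, 0, 0, 0, 0.3],
  [0.027, 0.0026, 0.195, 0, 0, 0, 0.3],
  [0.027, 0.0026, 0.203, 0, 0, 0, 0.3],
  [0.027, 0.0026, 0.203, 0, 0, 0, 0.3],
])

```text
time_s: 3.2
eef_pos: [0.4723, 0.3243, 0.0995]
tool_rot: [-0.0, -0.001, 1.0, 0.0]
ft_force: [-0.3, 0.3, 0.1]
finger_gap: 0.0611
grasp_force: 0.0
```

```bash
python3 - <<'E'
from h import *
for i in range(4):
    s,f,P=wrist("w2");print(s["eef_pos"].round(4) if hasattr(s["eef_pos"],"round") else s["eef_pos"],s["finger_gap"])
rect(P,.476,.32,.03,.122,.14,"tall");rect(P,.476,.32,.08,.085,.16,"all")
E
```

```text
[0.4723 0.3243 0.0995] 0.06106296706771027
[0.4729 0.3243 0.1002] 0.060958064749383596
[0.4734 0.3243 0.1006] 0.06078542258778171
[0.4736 0.3241 0.1007] 0.06083271904820618
tall 2490 z 0.1283 ctr [475.5 314.5] size [30.5 44.2] ang 4.4
all 17098 z 0.1104 ctr [494.7 321.7] size [104.7  94.4] ang 88.8
```

View pics/w2.png

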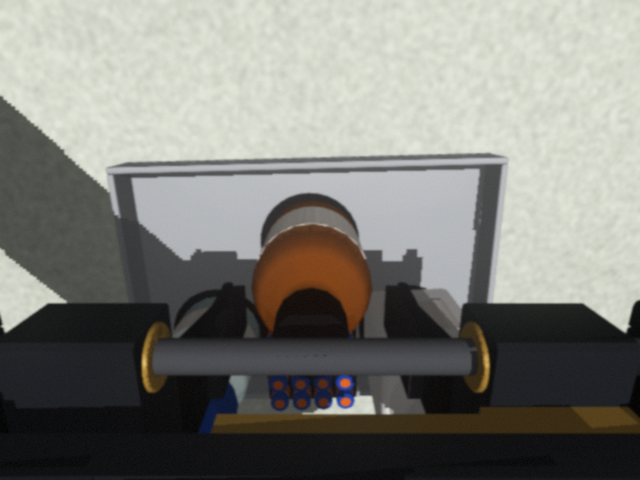

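The wrist view shows the tall cap between the fingers at about column 312, against a finger midline of 316. That means the tool should shift about 2 mm toward -y, then close.

Request:
servo_tool([
  [-0.0018, -0.002, 0, 0, 0, 0, 0.3],
  [-0.0018, -0.002, 0, 0, 0, 0, 0.5],
  [-0.0018, -0.002, 0, 0, 0, 0, 0.6],
  [-0.0018, -0.002, 0, 0, 0, 0, 1],
  [-0.0018, -0.002, 0, 0, 0, 0, 1],
  [-0.0018, -0.002, 0, 0, 0, 0, 1],
  [-0.0018, -0.002, 0, 0, 0, 0, 1],
  [-0.0018, -0.002, 0, 0, 0, 0, 1],
], grip_force=30)

```text
time_s: 4.4
eef_pos: [0.4749, 0.3216, 0.0996]
tool_rot: [0.0, -0.0, 1.0, 0.0]
ft_force: [-0.4, 0.4, -1.2]
finger_gap: 0.0288
grasp_force: 29.7
```

Request:
servo_tool([
  [0, 0, -0.003, 0, 0, 0, 1],
  [0, 0, -0.01, 0, 0, 0, 1],
  [0, 0, -0.025, 0, 0, 0, 1],
  [0, 0, -0.05, 0, 0, 0, 1],
  [0, 0, -0.08, 0, 0, 0, 1],
  [0, 0, -0.11, 0, 0, 0, 1],
  [0, 0, -0.13, 0, 0, 0, 1],
  [0, 0, -0.135, 0, 0, 0, 1],
])

```text
time_s: 5.4
eef_pos: [0.4758, 0.3218, 0.2372]
tool_rot: [0.002, -0.0, 1.0, 0.001]
ft_force: [-0.0, 0.2, -2.7]
finger_gap: 0.0289
grasp_force: 29.8
```

Request:
servo_tool([
  [0, -0.015, 0, 0, 0, 0, 1],
  [-0.003, -0.045, 0, 0, 0, 0, 1],
  [-0.006, -0.09, 0, 0, 0, 0, 1],
  [-0.009, -0.14, 0, 0, 0, 0, 1],
  [-0.012, -0.19, 0, 0, 0, 0, 1],
  [-0.015, -0.24, 0, 0, 0, 0, 1],
  [-0.018, -0.295, 0, 0, 0, 0, 1],
  [-0.022, -0.35, 0, 0, 0, 0, 1],
])

```text
time_s: 6.4
eef_pos: [0.4956, -0.0315, 0.2334]
tool_rot: [-0.001, 0.0, 1.0, -0.0]
ft_force: [0.9, -0.2, -2.8]
finger_gap: 0.0289
grasp_force: 29.8
```

Request:
servo_tool([
  [-0.003, -0.055, 0, 0, 0, 0, 1],
  [-0.006, -0.11, 0, 0, 0, 0, 1],
  [-0.009, -0.16, 0, 0, 0, 0, 1],
  [-0.013, -0.21, 0, 0, 0, 0, 1],
  [-0.016, -0.26, 0, 0, 0, 0, 1],
  [-0.02, -0.305, 0, 0, 0, 0, 1],
  [-0.022, -0.335, 0, 0, 0, 0, 1],
  [-0.023, -0.352, 0, 0, 0, 0, 1],
])

```text
time_s: 7.4
eef_pos: [0.5179, -0.3828, 0.2332]
tool_rot: [-0.001, 0.002, 1.0, 0.0]
ft_force: [-0.0, -0.6, -2.9]
finger_gap: 0.0289
grasp_force: 29.9
```

Request:
servo_tool([
  [0, 0, 0, 0, 0, 0, 1],
  [0, 0, 0.02, 0, 0, 0, 1],
  [0, 0, 0.05, 0, 0, 0, 1],
  [0, 0, 0.08, 0, 0, 0, 1],
  [0, 0, 0.1, 0, 0, 0, 1],
  [0, 0, 0.115, 0, 0, 0, 1],
  [0, 0, 0.122, 0, 0, 0, 1],
  [0, 0, 0.126, 0, 0, 0, 1],
])

```text
time_s: 8.4
eef_pos: [0.5204, -0.3808, 0.1087]
tool_rot: [0.0, -0.0, 1.0, -0.0]
ft_force: [0.1, -0.5, -3.3]
finger_gap: 0.0289
grasp_force: 29.9
```

Request:
servo_tool([
  [0, 0, 0.003, 0, 0, 0, 1],
  [0, 0, 0.006, 0, 0, 0, 1],
  [0, 0, 0.008, 0, 0, 0, 1],
  [0, 0, 0.009, 0, 0, 0, 1],
  [0, 0, 0.009, 0, 0, 0, 1],
  [0, 0, 0.009, 0, 0, 0, 1],
  [0, 0, 0.009, 0, 0, 0, 1],
  [0, 0, 0.009, 0, 0, 0, 1],
])

```text
time_s: 9.4
eef_pos: [0.5202, -0.3807, 0.0996]
tool_rot: [0.0, -0.0, 1.0, -0.0]
ft_force: [0.1, 0.1, -1.2]
finger_gap: 0.0293
grasp_force: 29.9
```

Request:
servo_tool([
  [0, 0, 0, 0, 0, 0, 0.7],
  [0, 0, 0, 0, 0, 0, 0.3],
  [0, 0, 0, 0, 0, 0, 0.3],
  [0, 0, -0.01, 0, 0, 0, 0.3],
  [0, 0, -0.04, 0, 0, 0, 0.3],
  [0, 0, -0.08, 0, 0, 0, 0.3],
  [0, 0, -0.12, 0, 0, 0, 0.2],
  [0, 0.02, -0.135, 0, 0, 0, 0],
])

```text
time_s: 10.4
eef_pos: [0.5202, -0.3634, 0.2387]
tool_rot: [0.002, 0.002, 1.0, -0.002]
ft_force: [0.6, 0.6, 0.5]
finger_gap: 0.0725
grasp_force: 0.0
```

Request:
servo_tool([
  [0, 0.04, 0, 0, 0, 0, 0],
  [-0.002, 0.09, 0, 0, 0, 0, 0],
  [-0.004, 0.14, 0, 0, 0, 0, 0],
  [-0.006, 0.19, 0, 0, 0, 0, 0],
  [-0.008, 0.24, 0, 0, 0, 0, 0],
  [-0.01, 0.29, 0, 0, 0, 0, 0],
  [-0.01, 0.34, 0, 0, 0, 0, 0],
  [-0.01, 0.39, 0, 0, 0, 0, 0],
])

```text
time_s: 11.4
eef_pos: [0.5302, 0.0307, 0.2358]
tool_rot: [0.001, 0.0, 1.0, 0.0]
ft_force: [0.0, 0.7, 0.4]
finger_gap: 0.0866
grasp_force: 0.0
```

Request:
servo_tool([
  [0, 0.05, 0, 0, 0, 0, 0],
  [-0.002, 0.1, 0, 0, 0, 0, 0],
  [-0.004, 0.15, 0, 0, 0, 0, 0],
  [-0.006, 0.19, 0, 0, 0, 0, 0],
  [-0.01, 0.215, 0.02, 0, 0, 0, 0],
  [-0.01, 0.2265, 0.04, 0, 0, 0, 0],
  [-0.01, 0.2265, 0.06, 0, 0, 0, 0],
  [-0.01, 0.2265, 0.07, 0, 0, 0, 0],
])

```text
time_s: 12.4
eef_pos: [0.5395, 0.2544, 0.1632]
tool_rot: [-0.001, 0.001, 1.0, -0.001]
ft_force: [-0.7, -0.1, -0.2]
finger_gap: 0.0872
grasp_force: 0.0
```

```bash
python3 - <<'E'
from h import *
vision.grab_frame("top")
s,f,P=wrist("w3");print(s["eef_pos"])
rect(P,.54,.256,.04,.095,.115,"short");rect(P,.535,.386,.03,.11,.13,"sq");rect(P,.5398,.2563,.04,.095,.115,"shortall",1)
t=vision.grab_frame("top");Q=cloud(t);rect(Q,.52,-.381,.03,.12,.14,"tall in side")
rect(Q,.54,.256,.04,.099,.115,"short")
E
```

```text
[0.53919998 0.25415556 0.16239857]
short 6032 z 0.1036 ctr [540.2 256.6] size [51.3 51.5] ang 88.4
sq 4633 z 0.1184 ctr [535.6 386.5] size [40.3 40.2] ang 6.2
shortall 6032 z 0.1036 ctr [540.2 256.6] size [51.3 51.5] ang 88.4
tall in side 153 z 0.1291 ctr [ 519.8 -382.2] size [27.6 30.6] ang 26.5
short 109 z 0.1035 ctr [528.7 250.7] size [27.7 39.5] ang 6.6
```

View pics/w3.png

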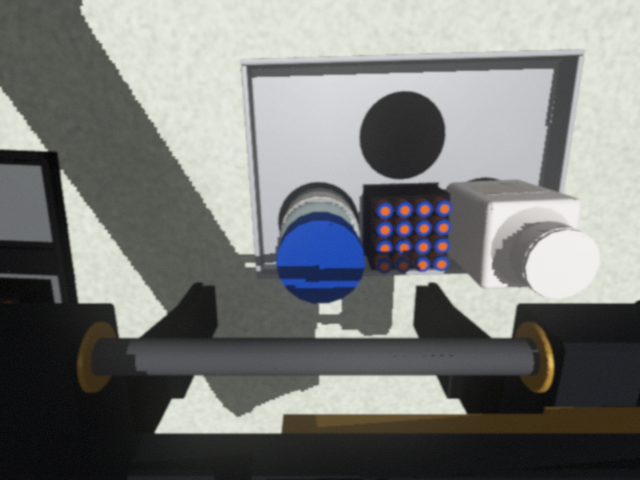

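The wrist view shows the short cap at (320,257) near the finger midline and the tall pad empty at (403,134). I'll descend and grip the short bottle.

Request:
servo_tool([
  [-0.0004, 0.0002, 0.01, 0, 0, 0, 0],
  [-0.0004, 0.0002, 0.03, 0, 0, 0, 0],
  [-0.0004, 0.0002, 0.05, 0, 0, 0, 0],
  [-0.0004, 0.0002, 0.07, 0, 0, 0, 0],
  [-0.0004, 0.0002, 0.083, 0, 0, 0, 0],
  [-0.0004, 0.0002, 0.09, 0, 0, 0, 0],
  [-0.0004, 0.0002, 0.09, 0, 0, 0, 0],
  [-0.0004, 0.0002, 0.09, 0, 0, 0, 0.2],
])

```text
time_s: 13.55
eef_pos: [0.541, 0.2563, 0.0754]
tool_rot: [0.001, -0.0, 1.0, 0.0]
ft_force: [0.8, 0.0, 0.1]
finger_gap: 0.0826
grasp_force: 0.0
```

Request:
servo_tool([
  [0, 0, 0, 0, 0, 0, 0.3],
  [0, 0, 0, 0, 0, 0, 0.4],
  [0, 0, 0, 0, 0, 0, 1],
  [0, 0, 0, 0, 0, 0, 1],
  [0, 0, 0, 0, 0, 0, 1],
  [0, 0, 0, 0, 0, 0, 1],
  [0, 0, 0, 0, 0, 0, 1],
  [0, 0, 0, 0, 0, 0, 1],
])

```text
time_s: 14.55
eef_pos: [0.5405, 0.2563, 0.0747]
tool_rot: [0.0, -0.0, 1.0, 0.0]
ft_force: [-0.3, 0.5, 0.9]
finger_gap: 0.0512
grasp_force: 30.0
```

Request:
servo_tool([
  [0, 0, -0.003, 0, 0, 0, 1],
  [0, 0, -0.01, 0, 0, 0, 1],
  [0, 0, -0.025, 0, 0, 0, 1],
  [0, 0, -0.05, 0, 0, 0, 1],
  [0, 0, -0.08, 0, 0, 0, 1],
  [0, 0, -0.11, 0, 0, 0, 1],
  [0, 0, -0.13, 0, 0, 0, 1],
  [0, 0, -0.135, 0, 0, 0, 1],
])

```text
time_s: 15.55
eef_pos: [0.5414, 0.2563, 0.2122]
tool_rot: [0.002, -0.0, 1.0, 0.001]
ft_force: [0.2, 0.2, -2.0]
finger_gap: 0.0515
grasp_force: 30.0
```

Request:
servo_tool([
  [0.002, -0.015, 0, 0, 0, 0, 1],
  [0.006, -0.045, 0, 0, 0, 0, 1],
  [0.012, -0.09, 0, 0, 0, 0, 1],
  [0.018, -0.14, 0, 0, 0, 0, 1],
  [0.025, -0.19, 0, 0, 0, 0, 1],
  [0.032, -0.24, 0, 0, 0, 0, 1],
  [0.038, -0.28, 0, 0, 0, 0, 1],
  [0.044, -0.32, 0, 0, 0, 0, 1],
])

```text
time_s: 16.55
eef_pos: [0.4946, -0.0665, 0.2084]
tool_rot: [-0.001, 0.001, 1.0, 0.0]
ft_force: [1.3, -0.8, -2.2]
finger_gap: 0.0514
grasp_force: 30.0
```

Request:
servo_tool([
  [0.008, -0.05, 0, 0, 0, 0, 1],
  [0.016, -0.1, 0, 0, 0, 0, 1],
  [0.025, -0.145, 0, 0, 0, 0, 1],
  [0.033, -0.185, 0, 0, 0, 0, 1],
  [0.039, -0.215, 0, 0, 0, 0, 1],
  [0.043, -0.235, 0, 0, 0, 0, 1],
  [0.044, -0.2385, 0, 0, 0, 0, 1],
  [0.044, -0.2385, 0, 0, 0, 0, 1],
])

```text
time_s: 17.55
eef_pos: [0.4518, -0.3019, 0.2088]
tool_rot: [-0.001, 0.0, 1.0, 0.001]
ft_force: [-0.2, 0.5, -2.3]
finger_gap: 0.0513
grasp_force: 30.0
```

Request:
servo_tool([
  [0, 0, 0.015, 0, 0, 0, 1],
  [0, 0, 0.04, 0, 0, 0, 1],
  [0, 0, 0.07, 0, 0, 0, 1],
  [0, 0, 0.095, 0, 0, 0, 1],
  [0, 0, 0.112, 0, 0, 0, 1],
  [0, 0, 0.12, 0, 0, 0, 1],
  [0, 0, 0.126, 0, 0, 0, 1],
  [0, 0, 0.129, 0, 0, 0, 1],
])

```text
time_s: 18.55
eef_pos: [0.4529, -0.3026, 0.0808]
tool_rot: [0.0, -0.0, 1.0, -0.0]
ft_force: [-0.1, -0.1, -2.9]
finger_gap: 0.0514
grasp_force: 30.0
```

Request:
servo_tool([
  [0, 0, 0.002, 0, 0, 0, 1],
  [0, 0, 0.004, 0, 0, 0, 1],
  [0, 0, 0.005, 0, 0, 0, 1],
  [0, 0, 0.006, 0, 0, 0, 1],
  [0, 0, 0.006, 0, 0, 0, 1],
  [0, 0, 0.006, 0, 0, 0, 1],
  [0, 0, 0.006, 0, 0, 0, 1],
  [0, 0, 0.006, 0, 0, 0, 1],
])

```text
time_s: 19.55
eef_pos: [0.4527, -0.3025, 0.0747]
tool_rot: [0.0, -0.0, 1.0, -0.0]
ft_force: [0.7, -0.2, 1.2]
finger_gap: 0.0509
grasp_force: 30.0
```

Request:
servo_tool([
  [0, 0, 0, 0, 0, 0, 0.3],
  [0, 0, 0, 0, 0, 0, 0.1],
  [0, 0, 0, 0, 0, 0, 0],
  [0, 0, -0.01, 0, 0, 0, 0],
  [0, 0, -0.04, 0, 0, 0, 0],
  [0, 0, -0.08, 0, 0, 0, 0],
  [0, 0, -0.125, 0, 0, 0, 0],
  [0, 0.02, -0.155, 0, 0, 0, 0],
])

```text
time_s: 20.55
eef_pos: [0.4525, -0.2844, 0.2326]
tool_rot: [0.001, 0.002, 1.0, -0.001]
ft_force: [0.5, -0.1, 0.2]
finger_gap: 0.087
grasp_force: 0.0
```

Request:
servo_tool([
  [-0.006, 0.04, 0, 0, 0, 0, 0],
  [-0.012, 0.09, 0, 0, 0, 0, 0],
  [-0.018, 0.14, 0, 0, 0, 0, 0],
  [-0.024, 0.19, 0, 0, 0, 0, 0],
  [-0.03, 0.24, 0, 0, 0, 0, 0],
  [-0.036, 0.29, 0, 0, 0, 0, 0],
  [-0.042, 0.34, 0, 0, 0, 0, 0],
  [-0.05, 0.39, 0, 0, 0, 0, 0],
])

```text
time_s: 21.55
eef_pos: [0.5027, 0.1089, 0.2306]
tool_rot: [0.001, 0.0, 1.0, 0.0]
ft_force: [0.5, 1.2, -0.3]
finger_gap: 0.087
grasp_force: 0.0
```

Request:
servo_tool([
  [-0.006, 0.05, 0, 0, 0, 0, 0],
  [-0.012, 0.1, 0, 0, 0, 0, 0],
  [-0.018, 0.15, 0, 0, 0, 0, 0],
  [-0.023, 0.2, 0, 0, 0, 0, 0],
  [-0.028, 0.24, 0, 0, 0, 0, 0],
  [-0.031, 0.265, 0.01, 0, 0, 0, 0],
  [-0.0332, 0.2785, 0.03, 0, 0, 0, 0],
  [-0.0332, 0.2785, 0.05, 0, 0, 0, 0],
])

```text
time_s: 22.55
eef_pos: [0.5352, 0.3861, 0.178]
tool_rot: [-0.0, -0.001, 1.0, -0.0]
ft_force: [-0.1, -0.3, -0.1]
finger_gap: 0.0872
grasp_force: 0.0
```

```bash
python3 - <<'E'
from h import *
s,f,P=wrist("w4");print(s["eef_pos"])
rect(P,.535,.386,.03,.11,.13,"sq");rect(P,.539,.321,.045,.05,.065,"vials",1);rect(P,.539,.321,.037,.035,.05,"block",1);rect(P,.535,.386,.045,.07,.095,"sqb",1)
Q=cloud(vision.grab_frame("top"));rect(Q,.452,-.303,.04,.097,.115,"short");rect(Q,.52,-.381,.03,.12,.14,"tall")
E
```

```text
[0.53522403 0.38614715 0.17798848]
sq 3697 z 0.1185 ctr [535.3 387.1] size [39.7 39.9] ang 37.6
vials 3483 z 0.0564 ctr [536.9 331.6] size [54.6 72.1] ang 3.3
block 2129 z 0.0437 ctr [538.5 326. ] size [56.1 65.7] ang 1.8
sqb 3852 z 0.0855 ctr [535.2 387. ] size [57.5 58.1] ang 2.6
short 425 z 0.1044 ctr [ 452.2 -303.4] size [50.4 51.7] ang 0.7
tall 154 z 0.129 ctr [ 520.3 -382.1] size [28.9 28.5] ang 28.6
```

Request:
servo_tool([
  [0, 0.0003, 0.01, 0, 0, 0, 0],
  [0, 0.0003, 0.03, 0, 0, 0, 0.1],
  [0, 0.0003, 0.05, 0, 0, 0, 0.2],
  [0, 0.0003, 0.07, 0, 0, 0, 0.2],
  [0, 0.0003, 0.083, 0, 0, 0, 0.2],
  [0, 0.0003, 0.09, 0, 0, 0, 0.2],
  [0, 0.0003, 0.09, 0, 0, 0, 0.2],
  [0, 0.0003, 0.09, 0, 0, 0, 0.3],
])

```text
time_s: 23.65
eef_pos: [0.5361, 0.3867, 0.0904]
tool_rot: [0.001, -0.0, 1.0, 0.0]
ft_force: [-0.3, 0.8, -1.0]
finger_gap: 0.0653
grasp_force: 0.0
```

Request:
servo_tool([
  [0, 0, 0, 0, 0, 0, 0.4],
  [0, 0, 0, 0, 0, 0, 0.5],
  [0, 0, 0, 0, 0, 0, 1],
  [0, 0, 0, 0, 0, 0, 1],
  [0, 0, 0, 0, 0, 0, 1],
  [0, 0, 0, 0, 0, 0, 1],
  [0, 0, 0, 0, 0, 0, 1],
  [0, 0, 0, 0, 0, 0, 1],
])

```text
time_s: 24.65
eef_pos: [0.5357, 0.3869, 0.09]
tool_rot: [0.0, -0.0, 1.0, 0.001]
ft_force: [-0.2, 2.1, 2.8]
finger_gap: 0.0417
grasp_force: 24.4
```

Request:
servo_tool([
  [0, 0, -0.003, 0, 0, 0, 1],
  [0, 0, -0.01, 0, 0, 0, 1],
  [0, 0, -0.025, 0, 0, 0, 1],
  [0, 0, -0.05, 0, 0, 0, 1],
  [0, 0, -0.08, 0, 0, 0, 1],
  [0, 0, -0.11, 0, 0, 0, 1],
  [0, 0, -0.13, 0, 0, 0, 1],
  [0, 0, -0.14, 0, 0, 0, 1],
])

```text
time_s: 25.65
eef_pos: [0.5359, 0.3864, 0.2311]
tool_rot: [0.001, -0.0, 1.0, 0.0]
ft_force: [0.1, 0.2, -2.8]
finger_gap: 0.0396
grasp_force: 34.8
```

Request:
servo_tool([
  [0, -0.015, 0, 0, 0, 0, 1],
  [-0.001, -0.045, 0, 0, 0, 0, 1],
  [-0.002, -0.09, 0, 0, 0, 0, 1],
  [-0.003, -0.14, 0, 0, 0, 0, 1],
  [-0.004, -0.19, 0, 0, 0, 0, 1],
  [-0.005, -0.24, 0, 0, 0, 0, 1],
  [-0.006, -0.29, 0, 0, 0, 0, 1],
  [-0.007, -0.34, 0, 0, 0, 0, 1],
])

```text
time_s: 26.65
eef_pos: [0.5412, 0.0433, 0.2282]
tool_rot: [-0.001, 0.0, 1.0, -0.0]
ft_force: [1.0, 0.1, -1.9]
finger_gap: 0.0396
grasp_force: 34.8
```

Request:
servo_tool([
  [-0.001, -0.05, 0, 0, 0, 0, 1],
  [-0.002, -0.1, 0, 0, 0, 0, 1],
  [-0.003, -0.15, 0, 0, 0, 0, 1],
  [-0.004, -0.2, 0, 0, 0, 0, 1],
  [-0.005, -0.245, 0, 0, 0, 0, 1],
  [-0.006, -0.28, 0, 0, 0, 0, 1],
  [-0.0066, -0.303, 0, 0, 0, 0, 1],
  [-0.0066, -0.3108, 0, 0, 0, 0, 1],
])

```text
time_s: 27.65
eef_pos: [0.5471, -0.2668, 0.2282]
tool_rot: [-0.001, 0.002, 1.0, -0.0]
ft_force: [0.7, -0.4, -1.9]
finger_gap: 0.039
grasp_force: 34.3
```

Request:
servo_tool([
  [0, 0, 0.01, 0, 0, 0, 1],
  [0, 0, 0.04, 0, 0, 0, 1],
  [0, 0, 0.07, 0, 0, 0, 1],
  [0, 0, 0.098, 0, 0, 0, 1],
  [0, 0, 0.117, 0, 0, 0, 1],
  [0, 0, 0.126, 0, 0, 0, 1],
  [0, 0, 0.131, 0, 0, 0, 1],
  [0, 0, 0.134, 0, 0, 0, 1],
])

```text
time_s: 28.65
eef_pos: [0.5499, -0.2647, 0.0961]
tool_rot: [0.001, -0.0, 1.0, -0.0]
ft_force: [-0.3, -0.9, -1.6]
finger_gap: 0.0393
grasp_force: 34.3
```

Request:
servo_tool([
  [0, 0, 0.002, 0, 0, 0, 1],
  [0, 0, 0.004, 0, 0, 0, 1],
  [0, 0, 0.005, 0, 0, 0, 1],
  [0, 0, 0.006, 0, 0, 0, 1],
  [0, 0, 0.006, 0, 0, 0, 1],
  [0, 0, 0.006, 0, 0, 0, 1],
  [0, 0, 0.006, 0, 0, 0, 1],
  [0, 0, 0.006, 0, 0, 0, 1],
])

```text
time_s: 29.65
eef_pos: [0.5497, -0.2647, 0.0912]
tool_rot: [0.001, -0.0, 1.0, 0.0]
ft_force: [-3.1, 1.8, 7.5]
finger_gap: 0.0396
grasp_force: 35.1
```

Request:
servo_tool([
  [0, 0, 0, 0, 0, 0, 0.45],
  [0, 0, 0, 0, 0, 0, 0.3],
  [0, 0, 0, 0, 0, 0, 0.2],
  [0, 0, -0.01, 0, 0, 0, 0.2],
  [0, 0, -0.04, 0, 0, 0, 0.2],
  [0, 0, -0.08, 0, 0, 0, 0.1],
  [0, 0, -0.12, 0, 0, 0, 0],
  [0, 0.02, -0.14, 0, 0, 0, 0],
])

```text
time_s: 30.65
eef_pos: [0.5496, -0.2469, 0.233]
tool_rot: [0.002, 0.002, 1.0, -0.001]
ft_force: [0.6, -0.5, 0.8]
finger_gap: 0.0852
grasp_force: 0.0
```

Request:
servo_tool([
  [0, 0.04, 0, 0, 0, 0, 0],
  [0.001, 0.08, 0, 0, 0, 0, 0],
  [0.002, 0.12, 0, 0, 0, 0, 0],
  [0.003, 0.16, 0, 0, 0, 0, 0],
  [0.004, 0.2, 0, 0, 0, 0, 0],
  [0.005, 0.24, 0, 0, 0, 0, 0],
  [0.005, 0.28, 0, 0, 0, 0, 0],
  [0.005, 0.32, 0, 0, 0, 0, 0],
])

```text
time_s: 31.65
eef_pos: [0.5443, 0.0766, 0.2304]
tool_rot: [0.001, 0.0, 1.0, 0.0]
ft_force: [-0.4, 0.1, -0.0]
finger_gap: 0.0865
grasp_force: 0.0
```

Request:
servo_tool([
  [0.001, 0.04, 0, 0, 0, 0, 0],
  [0.002, 0.09, 0.01, 0, 0, 0, 0],
  [0.003, 0.14, 0.02, 0, 0, 0, 0],
  [0.004, 0.19, 0.03, 0, 0, 0, 0],
  [0.005, 0.225, 0.04, 0, 0, 0, 0],
  [0.005, 0.24, 0.05, 0, 0, 0, 0],
  [0.005, 0.2457, 0.06, 0, 0, -0.015, 0],
  [0.005, 0.2457, 0.06, 0, 0, -0.03, 0],
])

```text
time_s: 32.65
eef_pos: [0.5392, 0.3194, 0.1687]
tool_rot: [-0.001, -0.015, 1.0, -0.001]
ft_force: [0.7, -0.3, 1.3]
finger_gap: 0.0871
grasp_force: 0.0
```

```bash
python3 - <<'E'
from h import *
s,f,P=wrist("w5");print(s["eef_pos"],s["tool_rot"])
rect(P,.539,.321,.045,.05,.065,"vials",1);rect(P,.539,.321,.045,.037,.065,"block",1);rect(P,.498,.32,.15,.025,.035,"rim")
Q=cloud(vision.grab_frame("top"));rect(Q,.452,-.303,.04,.097,.115,"short");rect(Q,.52,-.381,.03,.12,.14,"tall");rect(Q,.549,-.264,.03,.11,.14,"sq");rect(Q,.549,-.264,.05,.08,.09,"sqb",1)
E
```

```text
[0.53920021 0.3194177  0.16866516] [-6.01919193e-04 -1.47902525e-02  9.99890033e-01 -8.99231698e-04]
vials 3544 z 0.0565 ctr [538.9 321.1] size [51.2 51.2] ang 2.8
block 5767 z 0.0553 ctr [538.8 321.1] size [56.2 56.1] ang 2.3
rim 6394 z 0.0274 ctr [498.4 320.7] size [160.4 233. ] ang 1.4
short 420 z 0.1045 ctr [ 452.1 -303.8] size [50.3 50.6] ang 62.7
tall 158 z 0.1289 ctr [ 519.9 -382.7] size [28.7 29.2] ang 4.3
sq 259 z 0.1192 ctr [ 549.3 -266.4] size [39.1 39. ] ang 67.5
sqb 272 z 0.0856 ctr [ 549.2 -266.8] size [58.8 58.3] ang 2.3
```

View pics/w5.png

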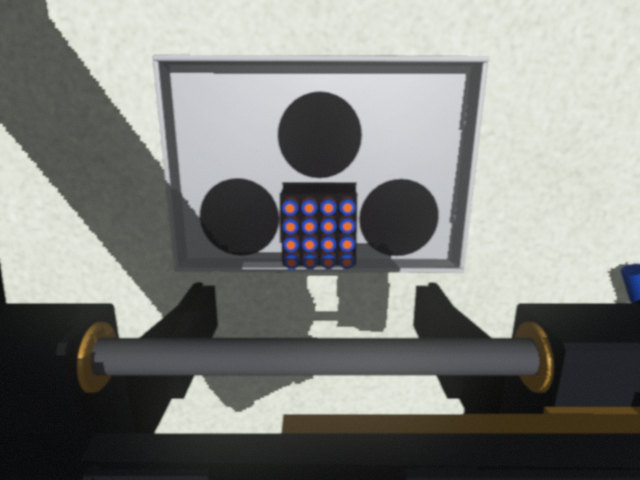

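The view shows the rack alone between the empty pads, centred at (319,225), and all three bottles upright in the side tray. Next is gripping the rack.

Request:
servo_tool([
  [0, -0.0005, 0.02, 0, 0, -0.012, 0],
  [0, -0.0005, 0.05, 0, 0, -0.012, 0],
  [0, -0.0005, 0.08, 0, 0, -0.012, 0],
  [0, -0.0005, 0.11, 0, 0, -0.012, 0],
  [0, -0.0005, 0.135, 0, 0, -0.012, 0],
  [0, -0.0005, 0.148, 0, 0, -0.012, 0],
  [0, -0.0005, 0.1545, 0, 0, -0.012, 0],
  [0, -0.0005, 0.1545, 0, 0, -0.012, 0],
])

```text
time_s: 33.75
eef_pos: [0.5394, 0.3207, 0.0152]
tool_rot: [0.0, -0.021, 1.0, 0.0]
ft_force: [0.1, 0.1, -0.9]
finger_gap: 0.087
grasp_force: 0.0
```

Request:
servo_tool([
  [0, 0, 0, 0, 0, 0, 0.15],
  [0, 0, 0, 0, 0, 0, 0.3],
  [0, 0, 0, 0, 0, 0, 1],
  [0, 0, 0, 0, 0, 0, 1],
  [0, 0, 0, 0, 0, 0, 1],
  [0, 0, 0, 0, 0, 0, 1],
  [0, 0, 0, 0, 0, 0, 1],
  [0, 0, 0, 0, 0, 0, 1],
], grip_force=20)

```text
time_s: 34.75
eef_pos: [0.5393, 0.321, 0.0154]
tool_rot: [0.0, -0.021, 1.0, 0.0]
ft_force: [-0.0, -0.4, 2.4]
finger_gap: 0.0561
grasp_force: 20.0
```

Request:
servo_tool([
  [0, 0, -0.003, 0, 0, 0, 1],
  [0, 0, -0.01, 0, 0, 0, 1],
  [0, 0, -0.025, 0, 0, 0, 1],
  [0, 0, -0.05, 0, 0, 0, 1],
  [0, 0, -0.08, 0, 0, 0, 1],
  [0, 0, -0.11, 0, 0, 0, 1],
  [0, 0, -0.14, 0, 0, 0, 1],
  [0, 0, -0.15, 0, 0, 0, 1],
])

```text
time_s: 35.75
eef_pos: [0.5404, 0.3213, 0.1683]
tool_rot: [0.002, -0.021, 1.0, 0.001]
ft_force: [-0.4, 0.4, -1.9]
finger_gap: 0.0562
grasp_force: 20.0
```

Request:
servo_tool([
  [-0.002, -0.015, 0, 0, 0, 0, 1],
  [-0.008, -0.05, 0, 0, 0, 0.01, 1],
  [-0.015, -0.1, 0, 0, 0, 0.03, 1],
  [-0.023, -0.15, 0, 0, 0, 0.05, 1],
  [-0.032, -0.21, 0, 0, 0, 0.07, 1],
  [-0.04, -0.265, 0, 0, 0, 0.09, 1],
  [-0.046, -0.305, 0, 0, 0, 0.096, 1],
  [-0.048, -0.316, 0, 0, 0, 0.096, 1],
])

```text
time_s: 36.75
eef_pos: [0.5994, 0.0014, 0.1636]
tool_rot: [-0.001, 0.03, 1.0, -0.001]
ft_force: [-0.3, -0.7, -1.6]
finger_gap: 0.0557
grasp_force: 20.0
```

```bash
python3 - <<'E'
from h import *
vision.grab_frame("top");vision.grab_frame("top");vision.grab_frame("top")
s,f,P=wrist("w6");print(s["eef_pos"],s["tool_rot"])
P=P.copy()
m=(f["depth"]>0)
v,u=np.mgrid[:480,:640]
rect(P,.525,.007,.06,.011,.018,"rimall",1)
b=(P[...,2]>.002)&(P[...,2]<.0095)&(np.maximum(abs(P[...,0]-.524),abs(P[...,1]-.007))<.05)
p=P[b];print(len(p));n,l,st,ce=cv2.connectedComponentsWithStats(b.astype(np.uint8));k=1+st[1:,4].argmax();q=P[l==k]
c,w,a=cv2.minAreaRect((q[:,:2]*1000).astype(np.float32));print(c,w,a,np.median(q[:,2]),ce[k])
E
```

```text
[0.59968867 0.00728659 0.1640208 ] [-9.56242067e-04  2.70837973e-02  9.99632682e-01  2.34462742e-04]
rimall 5608 z 0.0135 ctr [534.7   6.6] size [ 84.3 103.7] ang 87.7
9547
(524.7556762695312, 7.122161865234375) (72.3938980102539, 72.63713836669922) 87.59515380859375 0.005998855487087867 [309.72700608 121.64204903]
```

View pics/w6.png

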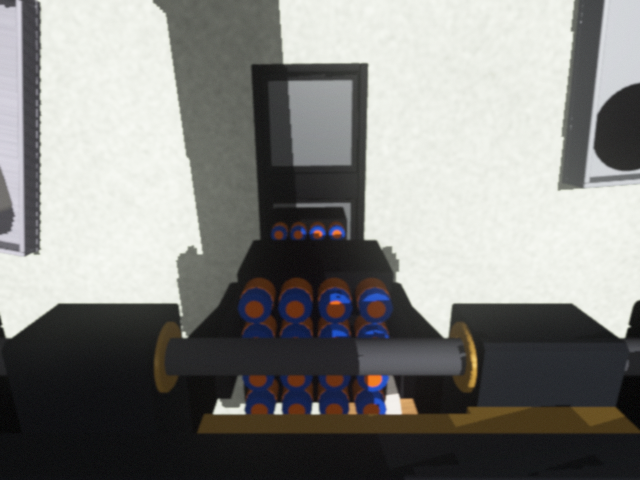

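The view shows the empty bay at (310,122), clear, with the held rack level. I'll carry the rack over it and lower it to a few mm above.

Request:
servo_tool([
  [0.02, -0.001, 0, 0, 0, -0.012, 1],
  [0.045, -0.003, 0, 0, 0, -0.012, 1],
  [0.068, -0.004, 0, 0, 0, -0.012, 1],
  [0.0751, -0.0045, 0.01, 0, 0, -0.012, 1],
  [0.0751, -0.0045, 0.035, 0, 0, -0.012, 1],
  [0.0751, -0.0045, 0.065, 0, 0, -0.012, 1],
  [0.0751, -0.0045, 0.09, 0, 0, -0.012, 1],
  [0.0751, -0.0045, 0.1, 0, 0, -0.012, 1],
])

```text
time_s: 37.95
eef_pos: [0.5242, 0.0076, 0.063]
tool_rot: [-0.001, 0.02, 1.0, -0.0]
ft_force: [-0.4, -0.6, -0.6]
finger_gap: 0.0559
grasp_force: 20.0
```

Request:
servo_tool([
  [0, 0, 0.005, 0, 0, 0, 1],
  [0, 0, 0.015, 0, 0, 0, 1],
  [0, 0, 0.025, 0, 0, 0, 1],
  [0, 0, 0.032, 0, 0, 0, 1],
  [0, 0, 0.037, 0, 0, 0, 1],
  [0, 0, 0.04, 0, 0, 0, 1],
  [0, 0, 0.042, 0, 0, 0, 1],
  [0, 0, 0.042, 0, 0, 0, 1],
])

```text
time_s: 38.95
eef_pos: [0.5253, 0.0066, 0.0231]
tool_rot: [0.0, 0.021, 1.0, 0.0]
ft_force: [-0.7, 0.0, -0.9]
finger_gap: 0.0557
grasp_force: 20.0
```

Request:
servo_tool([
  [0, 0, 0.002, 0, 0, 0, 1],
  [0, 0, 0.003, 0, 0, 0, 1],
  [0, 0, 0.004, 0, 0, 0, 1],
  [0, 0, 0.005, 0, 0, 0, 1],
  [0, 0, 0.0055, 0, 0, 0, 1],
  [0, 0, 0.006, 0, 0, 0, 1],
  [0, 0, 0.006, 0, 0, 0, 1],
  [0, 0, 0.006, 0, 0, 0, 1],
])

```text
time_s: 39.95
eef_pos: [0.5253, 0.0066, 0.0173]
tool_rot: [0.0, 0.021, 1.0, 0.0]
ft_force: [-3.0, -1.2, 3.4]
finger_gap: 0.0559
grasp_force: 20.0
```

Request:
servo_tool([
  [0, 0, 0, 0, 0, 0, 0.25],
  [0, 0, 0, 0, 0, 0, 0.1],
  [0, 0, 0, 0, 0, 0, 0.05],
  [0, 0, -0.01, 0, 0, 0, 0],
  [0, 0, -0.04, 0, 0, 0, 0],
  [0, 0, -0.09, 0, 0, -0.01, 0],
  [0, 0, -0.14, 0, 0, -0.03, 0],
  [0, 0, -0.2, 0, 0, -0.042, 0],
])

```text
time_s: 40.95
eef_pos: [0.5246, 0.0064, 0.2189]
tool_rot: [-0.0, -0.0, 1.0, 0.0]
ft_force: [0.6, 0.2, 0.8]
finger_gap: 0.0868
grasp_force: 0.0
```

Request:
servo_tool([
  [-0.001, -0.01, 0, 0, 0, 0, 0],
  [-0.003, -0.05, 0, 0, 0, 0, 0],
  [-0.008, -0.1, 0, 0, 0, 0, 0],
  [-0.012, -0.15, 0, 0, 0, 0, 0],
  [-0.017, -0.2, 0, 0, 0, 0, 0],
  [-0.022, -0.245, 0, 0, 0, 0, 0],
  [-0.024, -0.265, 0, 0, 0, 0, 0],
  [-0.024, -0.2711, 0, 0, 0, 0, 0.1],
])

```text
time_s: 41.95
eef_pos: [0.5483, -0.2663, 0.2164]
tool_rot: [-0.001, 0.001, 1.0, -0.0]
ft_force: [-0.1, 0.5, -0.4]
finger_gap: 0.0829
grasp_force: 0.0
```

```bash
python3 - <<'E'
from h import *
s=manip.get_state();print(s["eef_pos"],s["tool_rot"])
t=vision.grab_frame("top");Q=cloud(t);cv2.imwrite("pics/t7.png",cv2.resize(t["color"][180:340,130:520],None,fx=2,fy=2))
s,f,P=wrist("w7");rect(P,.549,-.265,.03,.11,.14,"sq w");rect(P,.452,-.303,.04,.097,.115,"short w");rect(P,.52,-.381,.025,.122,.14,"tall w")
rect(Q,.525,.006,.04,.052,.07,"rack vials");rect(Q,.616,.0,.04,.052,.07,"loaded")
E
```

```text
[ 0.54833324 -0.26628851  0.21641097] [-6.95992403e-04  1.37718374e-03  9.99998790e-01 -1.95655865e-04]
sq w 2780 z 0.1185 ctr [ 549.2 -265.2] size [40.1 39.8] ang 35.8
short w 5404 z 0.1036 ctr [ 452.2 -302.2] size [51.5 50.7] ang 89.9
tall w 1868 z 0.1285 ctr [ 520.4 -380.4] size [29.4 29.6] ang 65.9
rack vials 306 z 0.059 ctr [525.    3.1] size [49.9 51.2] ang 89.8
loaded 310 z 0.0586 ctr [616.4  -1.1] size [51.4 51.2] ang 87.4
```

View pics/t7.png

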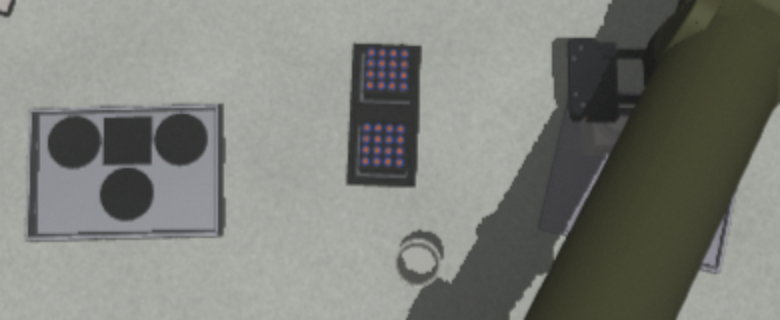

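The rack is seated in the near bay: vials at (382,147) in the crop, tops at z 0.059 as expected. The solvent tray is empty. Now the square bottle goes back.

Request:
servo_tool([
  [0, 0, 0.02, 0, 0, 0, 0.2],
  [0, 0, 0.05, 0, 0, 0, 0.2],
  [0, 0, 0.08, 0, 0, 0, 0.2],
  [0, 0, 0.105, 0, 0, 0, 0.2],
  [0, 0, 0.12, 0, 0, 0, 0.2],
  [0, 0, 0.1275, 0, 0, 0, 0.2],
  [0, 0, 0.1275, 0, 0, 0, 0.3],
  [0, 0, 0.1275, 0, 0, 0, 0.4],
], grip_force=30)

```text
time_s: 43.05
eef_pos: [0.55, -0.2648, 0.0905]
tool_rot: [0.001, -0.0, 1.0, -0.0]
ft_force: [-0.4, 0.3, -0.1]
finger_gap: 0.0581
grasp_force: 0.0
```

Request:
servo_tool([
  [0, 0, 0, 0, 0, 0, 0.5],
  [0, 0, 0, 0, 0, 0, 1],
  [0, 0, 0, 0, 0, 0, 1],
  [0, 0, 0, 0, 0, 0, 1],
  [0, 0, 0, 0, 0, 0, 1],
  [0, 0, 0, 0, 0, 0, 1],
  [0, 0, 0, 0, 0, 0, 1],
  [0, 0, 0, 0, 0, 0, 1],
])

```text
time_s: 44.05
eef_pos: [0.5496, -0.2646, 0.0899]
tool_rot: [0.0, -0.0, 1.0, -0.0]
ft_force: [0.7, 1.3, 3.8]
finger_gap: 0.0412
grasp_force: 24.5
```

Request:
servo_tool([
  [0, 0, -0.003, 0, 0, 0, 1],
  [0, 0, -0.01, 0, 0, 0, 1],
  [0, 0, -0.025, 0, 0, 0, 1],
  [0, 0, -0.05, 0, 0, 0, 1],
  [0, 0, -0.08, 0, 0, 0, 1],
  [0, 0, -0.11, 0, 0, 0, 1],
  [0, 0, -0.13, 0, 0, 0, 1],
  [0, 0, -0.14, 0, 0, 0, 1],
])

```text
time_s: 45.05
eef_pos: [0.5496, -0.2648, 0.231]
tool_rot: [0.001, -0.0, 1.0, -0.0]
ft_force: [-0.2, -0.2, -2.0]
finger_gap: 0.0395
grasp_force: 26.4
```

Request:
servo_tool([
  [0, 0.015, 0, 0, 0, 0, 1],
  [0.001, 0.045, 0, 0, 0, 0, 1],
  [0.002, 0.09, 0, 0, 0, 0, 1],
  [0.003, 0.14, 0, 0, 0, 0, 1],
  [0.004, 0.19, 0, 0, 0, 0, 1],
  [0.005, 0.24, 0, 0, 0, 0, 1],
  [0.006, 0.29, 0, 0, 0, 0, 1],
  [0.007, 0.34, 0, 0, 0, 0, 1],
])

```text
time_s: 46.05
eef_pos: [0.5406, 0.0783, 0.2282]
tool_rot: [-0.001, -0.001, 1.0, -0.0]
ft_force: [0.9, 0.0, -1.7]
finger_gap: 0.0396
grasp_force: 26.3
```

Request:
servo_tool([
  [0.001, 0.05, 0, 0, 0, 0, 1],
  [0.002, 0.1, 0, 0, 0, 0, 1],
  [0.003, 0.15, 0, 0, 0, 0, 1],
  [0.004, 0.2, 0, 0, 0, 0, 1],
  [0.005, 0.245, 0, 0, 0, 0, 1],
  [0.006, 0.28, 0, 0, 0, 0, 1],
  [0.0066, 0.303, 0, 0, 0, 0, 1],
  [0.0066, 0.3108, 0, 0, 0, 0, 1],
])

```text
time_s: 47.05
eef_pos: [0.5342, 0.3877, 0.2283]
tool_rot: [-0.001, -0.001, 1.0, -0.001]
ft_force: [-0.3, -0.4, -2.3]
finger_gap: 0.0399
grasp_force: 26.3
```

Request:
servo_tool([
  [0, 0, 0.01, 0, 0, 0, 1],
  [0, 0, 0.04, 0, 0, 0, 1],
  [0, 0, 0.07, 0, 0, 0, 1],
  [0, 0, 0.098, 0, 0, 0, 1],
  [0, 0, 0.117, 0, 0, 0, 1],
  [0, 0, 0.126, 0, 0, 0, 1],
  [0, 0, 0.131, 0, 0, 0, 1],
  [0, 0, 0.134, 0, 0, 0, 1],
])

```text
time_s: 48.05
eef_pos: [0.5361, 0.3866, 0.0963]
tool_rot: [0.001, -0.0, 1.0, 0.0]
ft_force: [-0.2, -0.3, -2.1]
finger_gap: 0.0393
grasp_force: 26.3
```

Request:
servo_tool([
  [0, 0, 0.002, 0, 0, 0, 1],
  [0, 0, 0.004, 0, 0, 0, 1],
  [0, 0, 0.005, 0, 0, 0, 1],
  [0, 0, 0.0058, 0, 0, 0, 1],
  [0, 0, 0.0058, 0, 0, 0, 1],
  [0, 0, 0.0058, 0, 0, 0, 1],
  [0, 0, 0.0058, 0, 0, 0, 1],
  [0, 0, 0.0058, 0, 0, 0, 1],
])

```text
time_s: 49.05
eef_pos: [0.5366, 0.3865, 0.091]
tool_rot: [0.001, 0.0, 1.0, 0.001]
ft_force: [0.9, -0.6, 5.7]
finger_gap: 0.0395
grasp_force: 26.9
```

Request:
servo_tool([
  [0, 0, 0, 0, 0, 0, 0.45],
  [0, 0, 0, 0, 0, 0, 0.3],
  [0, 0, 0, 0, 0, 0, 0.2],
  [0, 0, -0.01, 0, 0, 0, 0.2],
  [0, 0, -0.04, 0, 0, 0, 0.2],
  [0, 0, -0.08, 0, 0, 0, 0.1],
  [0, 0, -0.12, 0, 0, 0, 0],
  [0, 0, -0.1448, 0, 0, 0, 0],
])

```text
time_s: 50.05
eef_pos: [0.5362, 0.3868, 0.2379]
tool_rot: [0.001, -0.0, 1.0, 0.001]
ft_force: [0.5, 0.4, -0.5]
finger_gap: 0.0853
grasp_force: 0.0
```

```bash
python3 - <<'E'
from h import *
vision.grab_frame("top");s,f,P=wrist("w8");print(s["eef_pos"]);rect(P,.535,.387,.03,.11,.14,"sq w");rect(P,.535,.387,.045,.07,.095,"sqb",1)
E
```

```text
[0.53719295 0.38756854 0.24119707]
sq w 2376 z 0.1185 ctr [536.2 385.8] size [39.8 39.7] ang 40.3
sqb 2632 z 0.0855 ctr [536.6 385.6] size [58.3 58.1] ang 3.2
```

Request:
servo_tool([
  [0.004, -0.03, 0, 0, 0, 0, 0],
  [0.009, -0.08, 0, 0, 0, 0, 0],
  [0.015, -0.13, 0, 0, 0, 0, 0],
  [0.021, -0.18, 0, 0, 0, 0, 0],
  [0.027, -0.23, 0, 0, 0, 0, 0],
  [0.033, -0.28, 0, 0, 0, 0, 0],
  [0.039, -0.33, 0, 0, 0, 0, 0],
  [0.045, -0.38, 0, 0, 0, 0, 0],
])

```text
time_s: 51.15
eef_pos: [0.4897, 0.0047, 0.2338]
tool_rot: [-0.0, -0.0, 1.0, 0.0]
ft_force: [0.9, 0.5, 0.5]
finger_gap: 0.0868
grasp_force: 0.0
```

Request:
servo_tool([
  [0.006, -0.05, 0, 0, 0, 0, 0],
  [0.012, -0.1, 0, 0, 0, 0, 0],
  [0.018, -0.15, 0, 0, 0, 0, 0],
  [0.025, -0.2, 0, 0, 0, 0, 0],
  [0.031, -0.25, 0, 0, 0, 0, 0],
  [0.036, -0.29, 0, 0, 0, 0, 0],
  [0.0382, -0.3088, 0.01, 0, 0, 0, 0],
  [0.0382, -0.3088, 0.03, 0, 0, 0, 0],
])

```text
time_s: 52.15
eef_pos: [0.4516, -0.3048, 0.2041]
tool_rot: [0.0, 0.002, 1.0, -0.001]
ft_force: [-0.4, 0.2, -0.1]
finger_gap: 0.0874
grasp_force: 0.0
```

Request:
servo_tool([
  [0, 0, 0.02, 0, 0, 0, 0],
  [0, 0, 0.05, 0, 0, 0, 0],
  [0, 0, 0.08, 0, 0, 0, 0],
  [0, 0, 0.105, 0, 0, 0, 0],
  [0, 0, 0.122, 0, 0, 0, 0],
  [0, 0, 0.13, 0, 0, 0, 0],
  [0, 0, 0.13, 0, 0, 0, 0],
  [0, 0, 0.13, 0, 0, 0, 0.2],
])

```text
time_s: 53.15
eef_pos: [0.4531, -0.3029, 0.0754]
tool_rot: [0.001, -0.0, 1.0, -0.0]
ft_force: [-0.5, 0.3, 0.1]
finger_gap: 0.0829
grasp_force: 0.0
```

Request:
servo_tool([
  [0, 0, 0, 0, 0, 0, 0.3],
  [0, 0, 0, 0, 0, 0, 0.4],
  [0, 0, 0, 0, 0, 0, 1],
  [0, 0, 0, 0, 0, 0, 1],
  [0, 0, 0, 0, 0, 0, 1],
  [0, 0, 0, 0, 0, 0, 1],
  [0, 0, 0, 0, 0, 0, 1],
  [0, 0, 0, 0, 0, 0, 1],
], grip_force=30)

```text
time_s: 54.15
eef_pos: [0.4527, -0.3024, 0.0747]
tool_rot: [0.0, -0.0, 1.0, 0.0]
ft_force: [-0.7, 0.7, 2.6]
finger_gap: 0.0512
grasp_force: 30.0
```

Request:
servo_tool([
  [0, 0, -0.003, 0, 0, 0, 1],
  [0, 0, -0.01, 0, 0, 0, 1],
  [0, 0, -0.025, 0, 0, 0, 1],
  [0, 0, -0.05, 0, 0, 0, 1],
  [0, 0, -0.08, 0, 0, 0, 1],
  [0, 0, -0.11, 0, 0, 0, 1],
  [0, 0, -0.13, 0, 0, 0, 1],
  [0, 0, -0.135, 0, 0, 0, 1],
])

```text
time_s: 55.15
eef_pos: [0.4532, -0.3033, 0.2117]
tool_rot: [0.002, 0.0, 1.0, -0.001]
ft_force: [0.7, -0.5, -2.1]
finger_gap: 0.0509
grasp_force: 30.0
```

Request:
servo_tool([
  [-0.002, 0.015, 0, 0, 0, 0, 1],
  [-0.006, 0.045, 0, 0, 0, 0, 1],
  [-0.012, 0.09, 0, 0, 0, 0, 1],
  [-0.018, 0.14, 0, 0, 0, 0, 1],
  [-0.025, 0.19, 0, 0, 0, 0, 1],
  [-0.032, 0.24, 0, 0, 0, 0, 1],
  [-0.038, 0.28, 0, 0, 0, 0, 1],
  [-0.044, 0.32, 0, 0, 0, 0, 1],
])

```text
time_s: 56.15
eef_pos: [0.496, 0.0187, 0.2091]
tool_rot: [-0.0, -0.0, 1.0, -0.0]
ft_force: [0.1, -0.4, -2.2]
finger_gap: 0.0514
grasp_force: 30.0
```

Request:
servo_tool([
  [-0.008, 0.05, 0, 0, 0, 0, 1],
  [-0.016, 0.1, 0, 0, 0, 0, 1],
  [-0.025, 0.145, 0, 0, 0, 0, 1],
  [-0.033, 0.185, 0, 0, 0, 0, 1],
  [-0.039, 0.215, 0, 0, 0, 0, 1],
  [-0.043, 0.235, 0, 0, 0, 0, 1],
  [-0.044, 0.2385, 0, 0, 0, 0, 1],
  [-0.044, 0.2385, 0, 0, 0, 0, 1],
])

```text
time_s: 57.15
eef_pos: [0.5405, 0.2546, 0.2094]
tool_rot: [-0.0, 0.001, 1.0, -0.001]
ft_force: [0.0, -0.5, -2.1]
finger_gap: 0.0511
grasp_force: 30.0
```

Request:
servo_tool([
  [0, 0, 0.015, 0, 0, 0, 1],
  [0, 0, 0.04, 0, 0, 0, 1],
  [0, 0, 0.07, 0, 0, 0, 1],
  [0, 0, 0.095, 0, 0, 0, 1],
  [0, 0, 0.112, 0, 0, 0, 1],
  [0, 0, 0.12, 0, 0, 0, 1],
  [0, 0, 0.126, 0, 0, 0, 1],
  [0, 0, 0.129, 0, 0, 0, 1],
])

```text
time_s: 58.15
eef_pos: [0.5408, 0.2562, 0.0809]
tool_rot: [0.0, -0.0, 1.0, 0.0]
ft_force: [-0.1, -0.1, -2.0]
finger_gap: 0.0514
grasp_force: 30.0
```

Request:
servo_tool([
  [0, 0, 0.002, 0, 0, 0, 1],
  [0, 0, 0.004, 0, 0, 0, 1],
  [0, 0, 0.005, 0, 0, 0, 1],
  [0, 0, 0.006, 0, 0, 0, 1],
  [0, 0, 0.006, 0, 0, 0, 1],
  [0, 0, 0.006, 0, 0, 0, 1],
  [0, 0, 0.006, 0, 0, 0, 1],
  [0, 0, 0.006, 0, 0, 0, 1],
])

```text
time_s: 59.15
eef_pos: [0.5405, 0.2561, 0.0748]
tool_rot: [0.0, -0.0, 1.0, 0.0]
ft_force: [-0.7, 0.9, -0.5]
finger_gap: 0.0513
grasp_force: 30.0
```

Request:
servo_tool([
  [0, 0, 0, 0, 0, 0, 0.3],
  [0, 0, 0, 0, 0, 0, 0.1],
  [0, 0, 0, 0, 0, 0, 0],
  [0, 0, -0.01, 0, 0, 0, 0],
  [0, 0, -0.04, 0, 0, 0, 0],
  [0, 0, -0.08, 0, 0, 0, 0],
  [0, 0, -0.125, 0, 0, 0, 0],
  [0, 0, -0.16, 0, 0, 0, 0],
])

```text
time_s: 60.15
eef_pos: [0.5409, 0.2561, 0.2377]
tool_rot: [0.001, -0.0, 1.0, 0.001]
ft_force: [1.0, 0.4, -0.5]
finger_gap: 0.0867
grasp_force: 0.0
```

Request:
servo_tool([
  [0.001, -0.03, 0, 0, 0, 0, 0],
  [0.002, -0.08, 0, 0, 0, 0, 0],
  [0.004, -0.13, 0, 0, 0, 0, 0],
  [0.006, -0.18, 0, 0, 0, 0, 0],
  [0.008, -0.23, 0, 0, 0, 0, 0],
  [0.009, -0.28, 0, 0, 0, 0, 0],
  [0.01, -0.33, 0, 0, 0, 0, 0],
  [0.01, -0.38, 0, 0, 0, 0, 0],
])

```text
time_s: 61.15
eef_pos: [0.5304, -0.1257, 0.2356]
tool_rot: [0.001, -0.0, 1.0, 0.0]
ft_force: [0.4, 1.0, 0.1]
finger_gap: 0.0873
grasp_force: 0.0
```

Request:
servo_tool([
  [0.002, -0.05, 0, 0, 0, 0, 0],
  [0.004, -0.1, 0, 0, 0, 0, 0],
  [0.006, -0.15, 0, 0, 0, 0, 0],
  [0.008, -0.19, 0, 0, 0, 0, 0.1],
  [0.01, -0.225, 0, 0, 0, 0, 0.2],
  [0.0104, -0.2467, 0, 0, 0, 0, 0.2],
  [0.0104, -0.2567, 0, 0, 0, 0, 0.3],
  [0.0104, -0.2567, 0.01, 0, 0, 0, 0.3],
])

```text
time_s: 62.15
eef_pos: [0.5204, -0.3813, 0.2252]
tool_rot: [0.001, 0.0, 1.0, -0.0]
ft_force: [-0.2, 0.3, -0.2]
finger_gap: 0.0624
grasp_force: 0.0
```

Request:
servo_tool([
  [0, 0, 0.01, 0, 0, 0, 0.3],
  [0, 0, 0.04, 0, 0, 0, 0.3],
  [0, 0, 0.07, 0, 0, 0, 0.3],
  [0, 0, 0.1, 0, 0, 0, 0.3],
  [0, 0, 0.117, 0, 0, 0, 0.3],
  [0, 0, 0.125, 0, 0, 0, 0.3],
  [0, 0, 0.125, 0, 0, 0, 0.3],
  [0, 0, 0.125, 0, 0, 0, 0.4],
])

```text
time_s: 63.15
eef_pos: [0.5207, -0.3812, 0.1007]
tool_rot: [0.001, -0.0, 1.0, -0.0]
ft_force: [-0.2, 0.9, 0.4]
finger_gap: 0.0565
grasp_force: 0.0
```

Request:
servo_tool([
  [0, 0, 0, 0, 0, 0, 0.5],
  [0, 0, 0, 0, 0, 0, 0.6],
  [0, 0, 0, 0, 0, 0, 1],
  [0, 0, 0, 0, 0, 0, 1],
  [0, 0, 0, 0, 0, 0, 1],
  [0, 0, 0, 0, 0, 0, 1],
  [0, 0, 0, 0, 0, 0, 1],
  [0, 0, 0, 0, 0, 0, 1],
])

```text
time_s: 64.15
eef_pos: [0.5203, -0.3806, 0.0997]
tool_rot: [0.0, -0.0, 1.0, 0.0]
ft_force: [-0.2, 0.6, 2.1]
finger_gap: 0.0292
grasp_force: 29.8
```

Request:
servo_tool([
  [0, 0, -0.003, 0, 0, 0, 1],
  [0, 0, -0.01, 0, 0, 0, 1],
  [0, 0, -0.025, 0, 0, 0, 1],
  [0, 0, -0.05, 0, 0, 0, 1],
  [0, 0, -0.08, 0, 0, 0, 1],
  [0, 0, -0.11, 0, 0, 0, 1],
  [0, 0, -0.13, 0, 0, 0, 1],
  [0, 0, -0.135, 0, 0, 0, 1],
])

```text
time_s: 65.15
eef_pos: [0.5206, -0.3814, 0.2364]
tool_rot: [0.001, -0.0, 1.0, -0.001]
ft_force: [-0.1, 0.2, -2.3]
finger_gap: 0.029
grasp_force: 29.9
```

Request:
servo_tool([
  [0.001, 0.015, 0, 0, 0, 0, 1],
  [0.003, 0.045, 0, 0, 0, 0, 1],
  [0.006, 0.09, 0, 0, 0, 0, 1],
  [0.009, 0.14, 0, 0, 0, 0, 1],
  [0.012, 0.19, 0, 0, 0, 0, 1],
  [0.015, 0.24, 0, 0, 0, 0, 1],
  [0.018, 0.295, 0, 0, 0, 0, 1],
  [0.022, 0.35, 0, 0, 0, 0, 1],
])

```text
time_s: 66.15
eef_pos: [0.4964, -0.0279, 0.2333]
tool_rot: [-0.001, -0.001, 1.0, 0.0]
ft_force: [1.0, 0.1, -3.1]
finger_gap: 0.0291
grasp_force: 30.0
```

Request:
servo_tool([
  [0.003, 0.055, 0, 0, 0, 0, 1],
  [0.006, 0.11, 0, 0, 0, 0, 1],
  [0.009, 0.16, 0, 0, 0, 0, 1],
  [0.013, 0.21, 0, 0, 0, 0, 1],
  [0.016, 0.26, 0, 0, 0, 0, 1],
  [0.02, 0.305, 0, 0, 0, 0, 1],
  [0.022, 0.335, 0, 0, 0, 0, 1],
  [0.023, 0.352, 0, 0, 0, 0, 1],
])

```text
time_s: 67.15
eef_pos: [0.4727, 0.3232, 0.233]
tool_rot: [-0.001, -0.002, 1.0, -0.001]
ft_force: [-0.2, -0.6, -2.1]
finger_gap: 0.0292
grasp_force: 30.0
```

Request:
servo_tool([
  [0, 0, 0, 0, 0, 0, 1],
  [0, 0, 0.02, 0, 0, 0, 1],
  [0, 0, 0.05, 0, 0, 0, 1],
  [0, 0, 0.08, 0, 0, 0, 1],
  [0, 0, 0.1, 0, 0, 0, 1],
  [0, 0, 0.115, 0, 0, 0, 1],
  [0, 0, 0.122, 0, 0, 0, 1],
  [0, 0, 0.126, 0, 0, 0, 1],
])

```text
time_s: 68.15
eef_pos: [0.4754, 0.321, 0.1088]
tool_rot: [0.0, 0.0, 1.0, 0.0]
ft_force: [0.1, -0.6, -3.0]
finger_gap: 0.0289
grasp_force: 30.0
```

Request:
servo_tool([
  [0, 0, 0.003, 0, 0, 0, 1],
  [0, 0, 0.006, 0, 0, 0, 1],
  [0, 0, 0.008, 0, 0, 0, 1],
  [0, 0, 0.009, 0, 0, 0, 1],
  [0, 0, 0.009, 0, 0, 0, 1],
  [0, 0, 0.009, 0, 0, 0, 1],
  [0, 0, 0.009, 0, 0, 0, 1],
  [0, 0, 0.009, 0, 0, 0, 1],
])

```text
time_s: 69.15
eef_pos: [0.475, 0.3213, 0.0997]
tool_rot: [0.0, -0.0, 1.0, 0.0]
ft_force: [-0.6, 0.9, -1.6]
finger_gap: 0.0291
grasp_force: 30.0
```

Request:
servo_tool([
  [0, 0, 0, 0, 0, 0, 0.7],
  [0, 0, 0, 0, 0, 0, 0.3],
  [0, 0, 0, 0, 0, 0, 0.3],
  [0, 0, -0.01, 0, 0, 0, 0.3],
  [0, 0, -0.05, 0, 0, 0, 0.3],
  [0, 0, -0.1, 0, 0, 0, 0.3],
  [0, 0, -0.15, 0, 0, 0, 0.2],
  [0, 0, -0.2, 0, 0, 0, 0],
])

```text
time_s: 70.15
eef_pos: [0.475, 0.3211, 0.3024]
tool_rot: [0.001, -0.0, 1.0, 0.001]
ft_force: [-0.3, 0.1, 0.3]
finger_gap: 0.0723
grasp_force: 0.0
```

Request:
servo_tool([
  [-0.02, 0, 0, 0, 0, 0, 0],
  [-0.025, 0, 0, 0, 0, 0, 0],
  [-0.025, 0, 0, 0, 0, 0, 0],
  [-0.025, 0, 0, 0, 0, 0, 0],
  [-0.025, 0, 0, 0, 0, 0, 0],
  [-0.025, 0, 0, 0, 0, 0, 0],
  [-0.025, 0, 0, 0, 0, 0, 0],
  [-0.025, 0, 0, 0, 0, 0, 0],
])

```text
time_s: 71.15
eef_pos: [0.4999, 0.3212, 0.2996]
tool_rot: [0.0, -0.0, 1.0, 0.0]
ft_force: [-0.1, 0.5, -0.4]
finger_gap: 0.0869
grasp_force: 0.0
```

```bash
python3 - <<'E'
from h import *
s,f,P=wrist("w9")
print(s["eef_pos"])
rect(P,.476,.32,.03,.12,.14,"tall");rect(P,.54,.254,.04,.095,.115,"short");rect(P,.535,.385,.03,.11,.13,"sq")
rect(P,.535,.385,.045,.075,.092,"sqbody",1);rect(P,.498,.32,.15,.028,.036,"rim")
t=vision.grab_frame("top");Q=cloud(t);rect(Q,.525,.006,.04,.052,.07,"rack");cv2.imwrite("pics/t9.png",t["color"])
E
```

```text
[0.4999439  0.32124697 0.29959075]
tall 1018 z 0.1285 ctr [475.  320.9] size [29.2 28.2] ang 0.6
short 2376 z 0.1035 ctr [540.  256.2] size [51.2 51. ] ang 89.2
sq 1601 z 0.1184 ctr [536.3 385.2] size [39.6 39.8] ang 70.7
sqbody 1730 z 0.0853 ctr [526.8 378.1] size [78.9 69.8] ang 4.3
rim 798 z 0.0286 ctr [498.1 320.3] size [159.3 231. ] ang 1.5
rack 304 z 0.059 ctr [524.8   3.1] size [49.8 50.3] ang 89.9
```

View pics/w9.png

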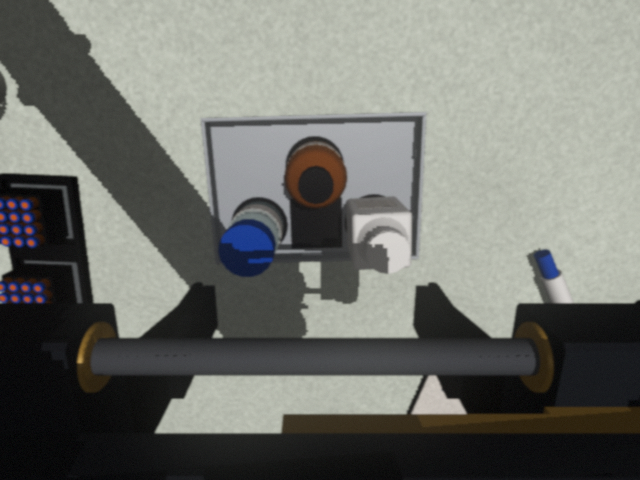

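The view shows the tall bottle at (316,185), short at (246,247) and square at (387,249), all upright on their pads within about 1–2 mm of the start. The rack is seated in the bay. Handing in.

```bash
python3 -c "
from bench import manip
print(manip.close_job())"
```

```text
the job is handed in; nothing more can be done
None
```

The job is handed in after about 71 s of the 147 s allowed: the rack sits flat in the autosampler tray's empty bay, and all three bottles are back upright within about 2 mm of where they started.

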